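# Swap the block on the gauge slide and click it into its detent

### The arm

A 7-joint arm with a two-finger parallel gripper is mounted at the origin on the work surface. World frame = base frame: x ahead of the robot, y to its left, z up, the work surface at z = 0. Lengths are in mm, angles in rad, forces in N, time in s.
With the tool pointing down it reaches from about 400 to 875 mm from the base axis. Payload 19.3 kg.
Tool frame: the origin (TCP) lies between the finger pads, 19 mm behind the fingertips; this is the grasp point; z points along the fingers, y is the line along which they close (so a half turn about z gives the same grasp; the last joint's range is limited). The gripper opens to 85 mm and grips with 20 to 120 N. Pads are 22 mm wide; open, the fingers measure 114 mm over their backs; the gripper's body (76 mm by 85 mm) begins 54 mm behind the grasp point. The pads swing forward as they close: fully open they stand 13 mm farther back than shut.
Start: joints at [-1.315, 0.521, -0.036, 1.599, 0.021, 1.021, -0.113], TCP at [200.06, 592.107, 249.991] pointing down, gripper open.
Joint ranges: [-2.91, 2.91], [-0.3, 2.13], [-1.5, 1.42], [0.17, 2.43], [-1.26, 4.41], [0.16, 1.93], [-2.52, 2.52]. Speed limits (rad/s): [1.89, 1.89, 2.39, 2.39, 3.01, 3.01, 3.01].

### API

Orientations are given as a 3x3 rotation matrix whose columns are the frame's x, y, z axes.
In Python, from workcell import robot gives the robot as it stands. Calls block until the motion is done:
- robot.movep(position, orientation): joint-space move of the TCP to a pose.
- robot.movel(position, frame=None, max_speed=150, guard=None): straight line of the TCP; frame=None keeps the orientation; max_speed is the mean speed in mm/s. With guard (N) it stops when the force on the tool has changed by that much, and returns True; else False.
- robot.goto_joints(angles): joint-space move.
- robot.open_gripper() and robot.clamp(): open the fingers fully, or close them until they stop; the grip force is fixed at half the most.
- robot.wait(seconds).
- robot.inverse_kinematics(position, orientation): joint angles nearest the present ones, or None.
- robot.read_state(): the state.
- robot.camera(name): name is "scene" or "top" or "wrist"; returns a dict with "image" (480x640x3 uint8, blue, green, red), "fx", "fy", "cx", "cy" (pixels), "cam_to_world" (4x4, takes a point from camera to world coordinates). Camera axes: x right, y up, looking along -z (the intrinsics and any distortion apply to the point x, -y, -z); pixel columns grow to the right and rows downward; lengths in mm; the calibration is good to about 2 mm. A picture is of the moment at which its call begins. There is no depth.
A pose or a line that the arm cannot do raises robot.PlanningError and nothing moves.
- robot.finish_job(): hands the job in; it is judged then, once.
The state is a dict: "time": time; "qpos": joint angles; "qvel": joint speeds; "joint_efforts": joint torques, N m; "eef_pos": TCP position; "tool_rot": TCP orientation; "ft_force": force on the tool from outside, world axes, zero at the start; "torque": the same for the moment, N m; "finger_gap": finger opening in mm; "gripper_force": force on a finger pad.
Only numpy, scipy, OpenCV 4.12 (cv2) and the standard library are available. Lean on these libraries where they do the work, as an engineer would, in place of code of your own. Each camera call takes 0.05 s, during which the arm holds its last target. There are 200 camera calls.

### The job

With the slide's carriage left at its loading end, swap the two white blocks: the stepped one from the carriage nest goes into the wooden cradle, and the one with the round boss goes from the cradle into the carriage nest (the cork mat is free for setting a block down meanwhile). Then take the carriage by its upright black grip and slide it towards the gauge until you feel its spring ball drop into the detent notch, before the rail's far end. Finish there, still gripping it and holding it at the notch; leave the bottle, brush and steel cup alone.

Things in the scene. Friction and masses are not known exactly. Their poses are not given: they have to be found in the camera images.
- rail: Fixed aluminium rail housing, 56 mm wide (x), 316 mm long (y), 30 mm high; end plates 40 mm high, 70 mm wide, 10 mm thick; steel foot 8 mm high at its -y end, out to y = -208 mm. Origin: centre of its underside. +y is the way the carriage slides, from loading end to gauge. The notch, hidden inside, lies at 65 to 125 mm of carriage travel, new each time.
- carriage (a joint): Carriage travel along rail +y, m: 0 at the loading end (start), 0.14 at the far stop. Grey plate 64 x 170 x 12 mm, top 43 mm above the bench, carrying nest, plunger and grip. Slides with about 2 N of friction, stays where left. Resistance rising by 6 N or more before 0.13 means the ball is in the notch; roughly 15 N forces it out.
- nest (a point): Centre of the nest's floor on the carriage, 43 mm above the bench; axes as the rail's. The nest is a shallow frame, inside 48 mm (x) by 68 mm (y), with lips 4 mm thick and 5 mm high.
- grip_mid (a point): Where to take the upright black grip that is fixed on the carriage, 22 mm (rail's x) by 26 mm (rail's y), from 43 to 103 mm above the bench: this point is on its axis, 85 mm above the bench, 97 mm from the nest centre towards rail -y. Take it from above, fingers closing along x. Strain left by gripping eases over the first mm of travel (some 6 N).
- plunger (a joint): Drop of the carriage's spring ball, m: 0 on the flat strip inside the rail, 0.003 fully in the notch; spring 8 to 10 N. Its round steel tail on the carriage, between grip and nest, sinks with it. The ball has about 0.8 mm of free play either way in the notch and is nearly out at 2.5 mm.
- gauge: Fixed dial gauge on a stand. Origin: on the bench below its vertical stem, on the rail's centre line; axes as the rail's. Stem tip 98 mm above the bench; dial 48 mm across at 172 mm height, 14 mm thick along y; column of radius 8 mm at x = +100 mm, 190 mm high; top of dial 196 mm. With the ball in the notch the stem is 50 mm (give or take 6) beyond the nest centre, towards +y.
- stepped: Loose white block, 40 mm (x) by 60 mm (y), 30 mm high, with a step across its whole width on 30 mm at its -y end that rises to 44 mm; 0.17 kg nominal. Origin: centre of its underside. It starts in the carriage nest, long side along the rail.
- bossed: Loose white block, 40 mm (x) by 60 mm (y), 30 mm high, with a round boss 26 mm across in the middle of its top, rising to 44 mm; 0.17 kg nominal. Origin: centre of its underside. It starts in the cradle, long side along the cradle's y.
- cradle: Fixed wooden cradle block, 70 mm (x) by 90 mm (y); floor 20 mm above the bench, with a frame of lips 4 mm thick and 5 mm high around it, inside 48 mm (x) by 68 mm (y). Origin: centre of its underside.
- cradle_floor (a point): Centre of the cradle's floor, 20 mm above the bench; axes as the cradle's.
- mat: Fixed cork mat, 90 mm (x) by 110 mm (y), 4 mm thick, free for setting a block down. Origin: centre of its underside.
- oil: Bystander: oil bottle, 44 mm across, 110 mm tall. Origin: centre of its underside.
- brush: Bystander: brush lying on the bench along its x. Origin: underside, near its middle.
- pot: Bystander: small steel cup, 70 mm across, 60 mm tall. Origin: centre of its underside.

How it is judged (in metres and radians):
On the way:
1. the blocks have changed places and are let go, the carriage still within 30 mm of its loading end (x of bossed in the frame of nest between -0.007 and 0.007 m and y of bossed in the frame of nest between -0.007 and 0.007 m and z of bossed in the frame of nest between -0.003 and 0.003 m and angle between each of bossed, stepped's own z axis and vertical below 0.08 rad and x of stepped in the frame of cradle_floor between -0.007 and 0.007 m and y of stepped in the frame of cradle_floor between -0.007 and 0.007 m and z of stepped in the frame of cradle_floor between -0.003 and 0.003 m and contact force between the fingers and bossed below 0.2 N and contact force between the fingers and stepped below 0.2 N and value of joint carriage below 0.03 m), for 0.2 s.
At the end, for the whole second after the job is handed in: Bossed block flat in the nest, stepped block in the cradle (7 mm of centre, 3 mm in height); carriage still at the notch, ball dropped at least 1.5 mm (about 2 mm either side of the middle); fingers still hold the grip (over 5 N, TCP within 40 mm of its middle) (x of bossed in the frame of nest between -0.007 and 0.007 m and y of bossed in the frame of nest between -0.007 and 0.007 m and z of bossed in the frame of nest between -0.003 and 0.003 m and angle between each of bossed, stepped's own z axis and vertical below 0.08 rad and x of stepped in the frame of cradle_floor between -0.007 and 0.007 m and y of stepped in the frame of cradle_floor between -0.007 and 0.007 m and z of stepped in the frame of cradle_floor between -0.003 and 0.003 m and value of joint plunger above 0.0015 m and value of joint carriage between 0.05 and 0.132 m and velocity of joint carriage between -0.01 and 0.01 m/s and contact force between the fingers and carriage_c5 above 5 N and distance between the grasp point and grip_mid below 0.04 m and linear speed of stepped below 0.02 m/s); the arm keeps its last pose, push and grip.
It fails at once if the oil bottle is moved more than 30 mm (distance of oil from where it was at the start of the episode above 0.03 m).
It fails at once if the brush is moved more than 30 mm (distance of brush from where it was at the start of the episode above 0.03 m).
It fails at once if the steel cup is moved more than 30 mm (distance of pot from where it was at the start of the episode above 0.03 m).
It also fails if it takes over 72 s, if anything falls off the work surface, if the arm or the gripper's body presses on something with over 40 N, if the wrist force passes 120 N, or if a joint passes its speed limit or range.

## Working session

There is one attempt and no reset: what is moved stays moved. The work goes in short steps, each a Python script; the robot and the scene stay as the last script left them, time stands still between calls to the robot, and variables do not carry over. Pictures are saved under pics/ and viewed, at most 10 in all, crops included, and the job is handed in when it is done.

```bash
mkdir -p pics; ls; python3 - <<'E'
from workcell import robot
import cv2
for n in("top","scene"):
    c=robot.camera(n); cv2.imwrite(f"pics/{n}0.png",c["image"]); print(n,{k:(v if k!='image' else v.shape) for k,v in c.items()})
s=robot.read_state();print(s)
E
```

```text
pics
workcell.py
top {'image': (480, 640, 3), 'fx': 438.6547841493524, 'fy': 438.6547841493524, 'cx': 318.34060225931194, 'cy': 230.68011567249013, 'cam_to_world': array([[ 1.31667656e-01,  9.70148336e-01, -2.03656166e-01,
         3.73490159e+02],
       [-9.91280935e-01,  1.27805930e-01, -3.20585765e-02,
        -2.61751553e+01],
       [-5.07310895e-03,  2.06101552e-01,  9.78517457e-01,
         9.47553116e+02],
       [ 0.00000000e+00,  0.00000000e+00,  0.00000000e+00,
         1.00000000e+00]])}
scene {'image': (480, 640, 3), 'fx': 461.98525653274095, 'fy': 461.98525653274095, 'cx': 313.2421747590356, 'cy': 240.25352008867594, 'cam_to_world': array([[ 3.55390776e-01, -5.45093326e-01,  7.59322502e-01,
         1.20335584e+03],
       [ 9.34717543e-01,  2.07871939e-01, -2.88257474e-01,
        -2.30600115e+02],
       [-7.14615684e-04,  8.12196111e-01,  5.83384064e-01,
         5.70560610e+02],
       [ 0.00000000e+00,  0.00000000e+00,  0.00000000e+00,
         1.00000000e+00]])}
{'time': 0.1, 'qpos': array([-1.31518987,  0.52193751, -0.0363451 ,  1.59994436,  0.02121072,
        1.0211033 , -0.112804  ]), 'qvel': array([-1.25802006e-03, -2.75749593e-03,  4.14110531e-04,  8.54192605e-05,
       -5.57892995e-04,  4.74880108e-04, -9.42214893e-05]), 'joint_efforts': array([ 3.25301706e-03, -9.28472614e+01,  1.98404945e+00, -3.70542812e+01,
        1.82515261e-02,  5.22882197e-03,  3.71195222e-05]), 'eef_pos': array([199.97932326, 591.84578347, 249.49599035]), 'tool_rot': array([[-9.47394782e-01,  3.20067276e-01, -2.54458001e-04],
       [ 3.20067370e-01,  9.47394284e-01, -9.74491900e-04],
       [-7.08309130e-05, -1.00467224e-03, -9.99999493e-01]]), 'ft_force': array([-0.24473172, -0.06785305,  0.62205988]), 'torque': array([-0.02090172, -0.04744874,  0.00509169]), 'gripper_force': 0.0, 'finger_gap': 85.3139483410288}
```

View pics/top0.png

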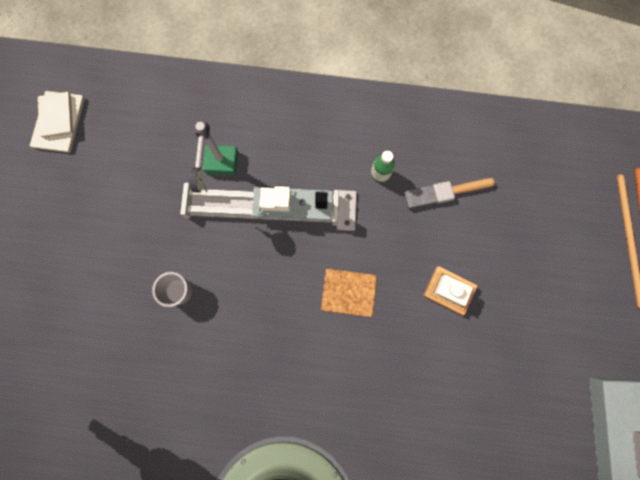

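View pics/scene0.png

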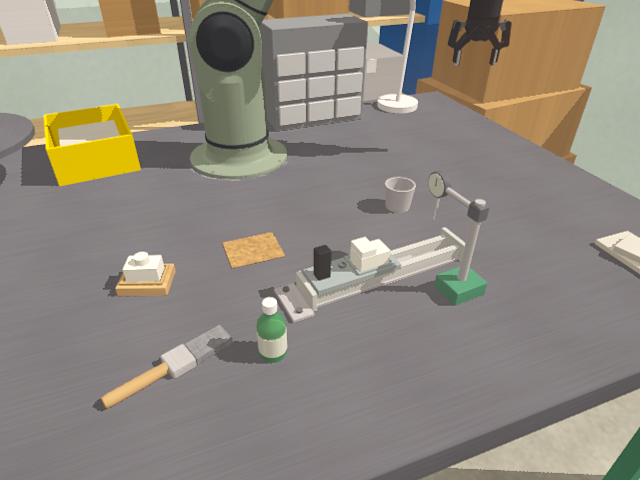

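The top view shows the rail (end plate at about 186,200, foot at 346,211), the stepped block at about (273,199), the grip at (321,200), the cradle at (452,291) and the mat at (349,293). The scene view agrees with this layout. I'll get rough positions first, then refine them with the wrist camera.

```bash
cat > h.py <<'E'
import numpy as np, cv2, json
from workcell import robot
def unproj(c,uv,z):
    T=np.array(c["cam_to_world"]); uv=np.atleast_2d(np.array(uv,float))
    d=np.c_[(uv[:,0]-c["cx"])/c["fx"],-(uv[:,1]-c["cy"])/c["fy"],-np.ones(len(uv))]@T[:3,:3].T
    return T[:3,3]+d*((z-T[2,3])/d[:,2])[:,None]
def proj(c,P):
    T=np.array(c["cam_to_world"]); p=(np.atleast_2d(P)-T[:3,3])@T[:3,:3]
    return np.c_[c["cx"]+c["fx"]*p[:,0]/-p[:,2], c["cy"]-c["fy"]*p[:,1]/-p[:,2]]
def R(a): # tool down, tool y axis (closing) at angle a (rad) in world xy
    y=np.array([np.cos(a),np.sin(a),0]); z=np.array([0,0,-1.]); return np.c_[np.cross(y,z),y,z]
def save(c,n):
    cv2.imwrite(f"pics/{n}.png",c["image"]); json.dump({k:np.asarray(v).tolist() for k,v in c.items() if k!="image"},open(f"{n}.json","w"))
def load(n): return json.load(open(f"{n}.json"))
E
python3 - <<'E'
from h import *
c=robot.camera("top"); save(c,"top1")
np.set_printoptions(precision=1,suppress=True)
print("rail left plate",unproj(c,[(187,187),(185,213)],40))
print("foot",unproj(c,[(357,194),(355,230)],8))
print("carr",unproj(c,[(254,190),(253,214),(333,193),(331,220)],43))
print("cradle",unproj(c,[(441,267),(478,283),(462,314),(426,293)],25))
print("mat",unproj(c,[(326,270),(376,272),(374,316),(322,311)],4))
im=c["image"]
a=cv2.resize(im[170:245,170:370],None,fx=4,fy=4,interpolation=cv2.INTER_CUBIC)
b=cv2.resize(im[255:325,310:490],None,fx=4,fy=4,interpolation=cv2.INTER_CUBIC)
b=np.pad(b,((0,0),(0,80),(0,0)))
cv2.imwrite("pics/crop.png",np.vstack([a,b]))
w=robot.camera("wrist"); T=w["cam_to_world"]; s=robot.read_state()
print(w["fx"],w["cx"],w["cy"]); tr=s["tool_rot"]; print("cam in tool",tr.T@(T[:3,3]-s["eef_pos"])); print(tr.T@T[:3,:3])
E
```

```text
rail left plate [[621.  297.9  40. ]
 [563.4 291.   40. ]]
foot [[663.  -69.8   8. ]
 [581.  -74.7   8. ]]
carr [[632.3 152.4  43. ]
 [579.5 146.   43. ]
 [647.8 -16.8  43. ]
 [588.2 -20.1  43. ]]
cradle [[ 521.7 -262.8   25. ]
 [ 498.2 -342.    25. ]
 [ 430.1 -313.    25. ]
 [ 463.2 -235.9   25. ]]
mat [[ 486.1  -23.1    4. ]
 [ 495.9 -130.4    4. ]
 [ 402.8 -135.9    4. ]
 [ 398.7  -25.8    4. ]]
344.2670699217583 317.04653541020105 238.9874299414144
cam in tool [  72.5    0.7 -124.5]
[[-0.   1.   0.3]
 [ 1.   0.   0. ]
 [ 0.   0.3 -1. ]]
```

View pics/crop.png

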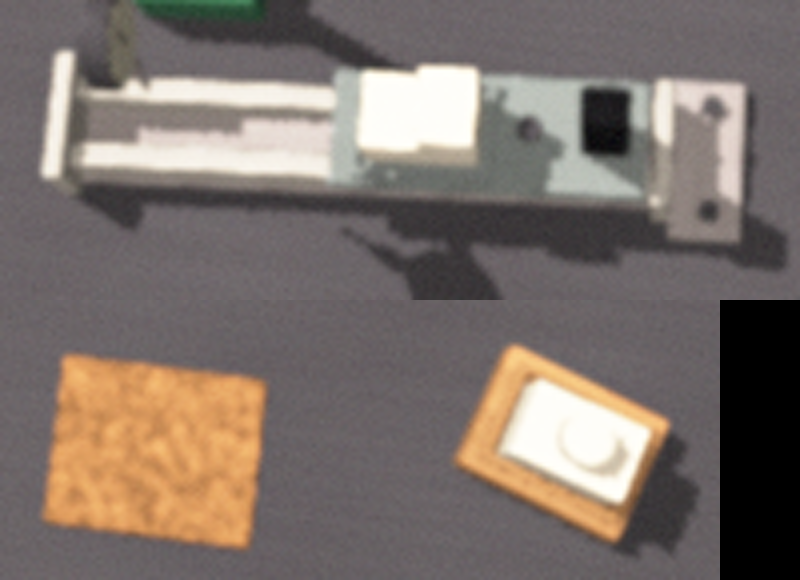

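The nest block and grip are clearly visible, and the boss block sits in a cradle turned by about 20°. Rough estimates: rail x axis at about 4.7°, carriage centre at about (612,65), cradle at about (478,-289), mat at about (446,-79). Next is a look at the nest from the wrist camera.

```bash
python3 - <<'E'
from h import *
for d in (4.7,184.7):
    print(d,robot.inverse_kinematics([606,75,230],R(np.radians(d))))
for d in (-20,160):
    print(d,robot.inverse_kinematics([478,-289,150],R(np.radians(d))))
robot.movep([606,75,230],R(np.radians(184.7)))
robot.wait(.2)
s=robot.read_state(); print(s["time"],s["eef_pos"])
c=robot.camera("wrist"); save(c,"w1")
E
```

```text
4.7 [-0.56412689  0.57373412  0.51630873  1.68052652 -0.32966621  0.97501364
  0.15249187]
184.7 [ 0.52733488  0.84606287 -1.27581346  1.62094471  0.83300044  1.31748052
  2.34092106]
-20 [-0.06493037  0.68228345  0.74400209  1.89195608 -0.62652505  0.81588081
  0.6667468 ]
160 [-0.27535582  0.97051278  1.22135017  1.90064779 -1.05176301  1.10374452
 -2.10066389]
2.9833 [605.89832158  75.50905611 230.00222425]
```

View pics/w1.png

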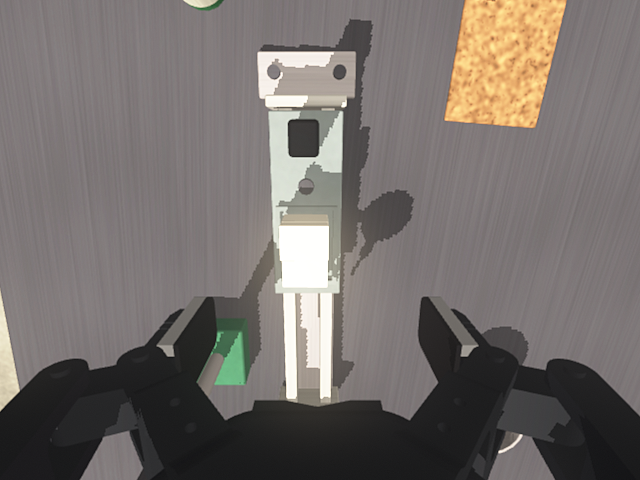

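The wrist view shows the foot (258–355, 50–97), grip top (289–319, 120–157), stepped block (279–328, 215–285) and the carriage's gauge end at row 292. I'll fit the rail pose to edges in an enlarged crop.

```bash
python3 - <<'E'
from h import *
im=cv2.imread("pics/w1.png")
a=cv2.resize(im[40:180,250:365],None,fx=4,fy=4,interpolation=cv2.INTER_CUBIC)
b=cv2.resize(im[175:300,265:350],None,fx=4.48,fy=4.48,interpolation=cv2.INTER_CUBIC)
cv2.imwrite("pics/crop1.png",np.hstack([np.clip(a*1.6,0,255).astype(np.uint8),(b*0.8).astype(np.uint8)[:560]]));print(a.shape,b.shape)
c=load("top1"); print(unproj(c,[(197,182),(194,170)],172), unproj(c,[(200,128)],190))
E
```

```text
(560, 460, 3) (560, 381, 3)
[[596.91101054 234.26817303 172.        ]
 [619.20990246 244.22724606 172.        ]] [[695.81084144 242.46477382 190.        ]]
```

View pics/crop1.png

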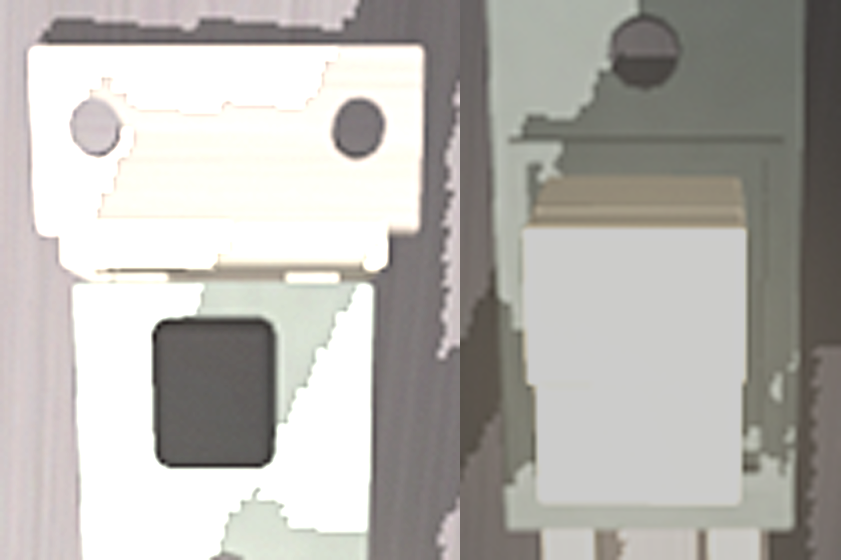

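```bash
cat > fit1.py <<'E'
from h import *
from scipy.optimize import least_squares
np.set_printoptions(precision=2,suppress=True)
c=load("w1")
L=lambda x,y:(250+x/4-.375,40+y/4-.375)
Q=lambda x,y:(265+(x-460)/4.48-.39,175+y/4.48-.39)
# image left = rail +x? tool x is -rail y ; determine sign by fit (sx)
rail=[(L(153,318),(1,-11,-110,103)),(L(275,318),(1,11,-110,103)),(L(153,467),(1,-11,-84,103)),(L(275,467),(1,11,-84,103)),
 (Q(510,137),(1,-28,-38,48)),(Q(783,137),(1,28,-38,48))]
plate=[(L(72,283),(-32,-85)),(L(373,283),(32,-85)),(Q(507,528),(-32,85)),(Q(796,528),(32,85))]
blk=[(Q(526,227),(-20,-30,87)),(Q(746,227),(20,-30,87)),(Q(527,384),(-20,0,87)),(Q(743,384),(20,0,87)),(Q(537,505),(-20,30,73)),(Q(742,505),(20,30,73))]
def tf(x,y,t,p): 
    return np.array([x+np.cos(t)*p[0]-np.sin(t)*p[1],y+np.sin(t)*p[0]+np.cos(t)*p[1],p[2]])
def res(v,s):
    r=[]
    for uv,(_,a,b,z) in rail: r.append(proj(c,tf(*v[:3],(s*a,b,z)))[0]-uv)
    for uv,(a,b) in plate: r.append(proj(c,tf(*v[:3],(s*a,b+v[3],43)))[0]-uv)
    for uv,(a,b,z) in blk: r.append(proj(c,tf(*v[4:7],(s*a,b,z)))[0]-uv)
    return np.ravel(r)
for s in(1,-1):
    f=least_squares(res,[610,75,.08,-20,610,75,.08],args=(s,),x_scale=[1,1,.01,1,1,1,.01],loss="soft_l1"); print(s,f.cost,f.x); 
    if f.cost<100: print(res(f.x,s).reshape(-1,2))
E
python3 fit1.py
```

```text
1 799.2351397407565 [610.97 102.09   0.08 -34.59 611.4  102.43   0.08]
-1 3.37970990126028 [613.19 102.26   0.08 -34.62 614.33 102.65   0.08]
[[-1.04 -1.  ]
 [ 0.32 -1.05]
 [-0.08  0.42]
 [ 0.33  0.37]
 [-0.56  0.71]
 [ 0.54  0.61]
 [ 0.12 -0.33]
 [ 0.19 -0.46]
 [-0.14  0.63]
 [ 0.06  0.52]
 [-0.66 -0.07]
 [ 0.18  0.16]
 [ 0.09  0.17]
 [ 0.34  0.38]
 [ 0.37 -0.45]
 [-0.4  -0.26]]
```

The fit is good to under 1 px: nest at (613.2, 102.3), θ=0.08, gauge about 135 mm beyond. Next I'll pick up the stepped block and set it on the mat.

```bash
cat > pk.py <<'E'
from h import *
np.set_printoptions(precision=2,suppress=True)
def pick(x,y,a,z0,up,tag=""):
    r=R(a)
    robot.movep([x,y,z0+up],r)
    robot.movel([x,y,z0+29],max_speed=110,guard=12)
    robot.clamp(); s=robot.read_state(); print(tag,"gap",s["finger_gap"],"F",s["gripper_force"],s["eef_pos"])
    robot.movel([x,y,z0+up]); s=robot.read_state(); print("lifted gap",s["finger_gap"],s["ft_force"],s["time"])
def place(x,y,a,z0,up):
    r=R(a)
    robot.movel([x,y,z0+up],r)
    robot.movel([x,y,z0+36],max_speed=120)
    g=robot.movel([x,y,z0+26],max_speed=25,guard=5); s=robot.read_state(); print("placed guard",g,s["eef_pos"])
    robot.open_gripper(); robot.movel([s["eef_pos"][0],s["eef_pos"][1],z0+up]); print("t",robot.read_state()["time"])
E
python3 - <<'E'
from pk import *
a=np.pi+.08
print(robot.inverse_kinematics([446,-79,33],R(a)),robot.inverse_kinematics([446,-79,130],R(a)))
print(robot.inverse_kinematics([614.3,102.65,72],R(a)))
pick(614.3,102.65,a,43,100,"stepped")
E
```

```text
[ 0.83  0.94 -1.09  2.14  1.17  0.89  2.21] [ 0.95  0.81 -1.29  2.1   0.95  1.02  2.36]
[ 0.41  1.03 -1.11  1.69  1.02  1.12  2.2 ]
stepped gap 39.263583869709464 F 60.29572159051895 [614.51 102.68  72.57]
lifted gap 39.03378516229781 [ 0.74  0.91 -2.2 ] 5.4
```

```bash
python3 - <<'E'
from pk import *
a=np.pi+.08
place(446,-79,a,4,130)
print(robot.inverse_kinematics([478,-289,190],R(np.radians(-20))))
robot.movep([478,-289,190],R(np.radians(-20))); robot.wait(.2)
s=robot.read_state(); print(s["time"],s["qpos"])
c=robot.camera("wrist"); save(c,"w2")
E
```

```text
placed guard True [446.36 -79.17  33.28]
t 9.825
[ 0.02  0.56  0.59  1.86 -0.41  0.84  0.47]
12.1417 [ 0.02  0.56  0.59  1.86 -0.41  0.84  0.47]
```

View pics/w2.png

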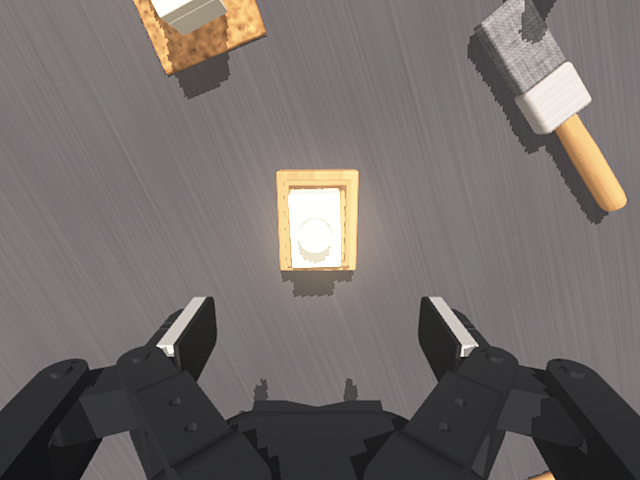

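The cradle is at (277–358, 170–271) and the bossed block at (289–342, 187–268). I'll enlarge this view.

```bash
python3 - <<'E'
from h import *
im=cv2.imread("pics/w2.png")
a=cv2.resize(im[160:280,265:370],None,fx=5,fy=5,interpolation=cv2.INTER_CUBIC)
a=(255*(a/255.)**2.5).astype(np.uint8)
cv2.imwrite("pics/crop2.png",a)
E
```

```text
(no output)
```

View pics/crop2.png

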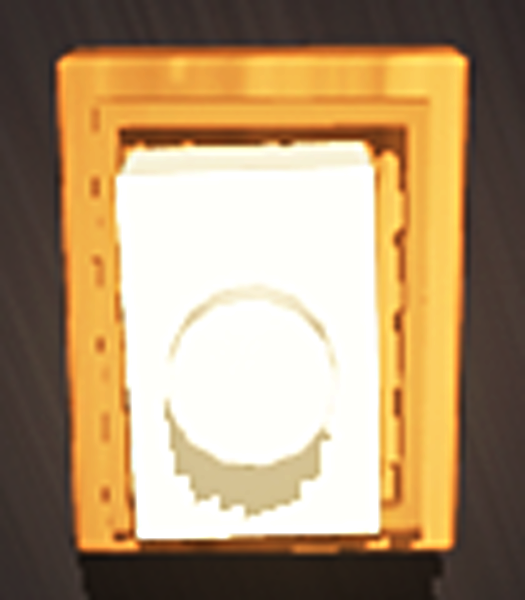

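```bash
cat > fit2.py <<'E'
from h import *
from scipy.optimize import least_squares
np.set_printoptions(precision=2,suppress=True)
c=load("w2")
Q=lambda x,y:(265+x/5-.4,160+y/5-.4)
cr=[(Q(60,62),(-35,45,20)),(Q(467,62),(35,45,20)),(Q(97,100),(-28,38,25)),(Q(432,100),(28,38,25)),(Q(118,129),(-24,34,25)),(Q(408,129),(24,34,25)),(Q(78,550),(-35,-45,20)),(Q(452,550),(35,-45,20))]
bl=[(Q(117,172),(-20,30,50)),(Q(375,168),(20,30,50)),(Q(137,537),(-20,-30,50)),(Q(380,533),(20,-30,50)),(Q(252,383),(0,0,64))]
def tf(x,y,t,p): return np.array([x+np.cos(t)*p[0]-np.sin(t)*p[1],y+np.sin(t)*p[0]+np.cos(t)*p[1],p[2]])
for L in (cr,bl):
    for s in(1,-1):
        g=lambda v:np.ravel([proj(c,tf(*v,(s*a,b,z)))[0]-uv for uv,(a,b,z) in L])
        f=least_squares(g,[478,-289,-.35],x_scale=[1,1,.01],loss="soft_l1")
        if f.cost<100: print(s,f.cost,f.x,"\n",g(f.x).reshape(-1,2))
E
python3 fit2.py
```

```text
1 3.6445498179556726 [ 477.45 -288.37   -0.35] 
 [[-0.8  -0.87]
 [ 0.91 -1.01]
 [-0.2   0.6 ]
 [-0.06  0.49]
 [ 0.51 -0.4 ]
 [-0.16 -0.49]
 [-0.9   1.22]
 [ 0.7   1.12]]
1 0.22594686982570011 [ 475.9  -287.16   -0.32] 
 [[ 0.03  0.38]
 [ 0.32 -0.22]
 [-0.24  0.19]
 [-0.07 -0.23]
 [-0.04 -0.1 ]]
```

```bash
python3 - <<'E'
from pk import *
c=load("top1"); Q=lambda x,y:(170+x/4-.375,170+y/4-.375)
print("grip top-cam",unproj(c,[Q(606,121)],103),"vs wrist",613.2+.08*97,102.3-97)
print("plate",unproj(c,[Q(333,70),Q(333,187),Q(650,80),Q(650,197)],43).mean(0),"vs",613.2+.08*34.6,102.3-34.6)
pick(475.9,-287.2,-.33,20,110,"bossed")
print(robot.inverse_kinematics([613.2,102.3,72],R(.08)))
E
```

```text
grip top-cam [[612.31   4.26 103.  ]] vs wrist 620.96 5.299999999999997
plate [614.67  66.28  43.  ] vs 615.9680000000001 67.69999999999999
bossed gap 39.05624455614142 F 60.68969786167145 [ 476.12 -287.24   49.57]
lifted gap 38.45181221437671 [ 0.17  0.07 -1.84] 14.6333
[-0.53  0.79  0.42  1.75 -0.47  0.7   0.22]
```

```bash
cat >> pk.py <<'E'
def lower(x,y,a,z0,up):
    robot.movel([x,y,z0+up],R(a))
    robot.movel([x,y,z0+37],max_speed=120)
    g=robot.movel([x,y,z0+25],max_speed=25,guard=5); s=robot.read_state(); print("guard",g,"h",s["eef_pos"]-[x,y,z0],s["ft_force"],s["time"])
    return g and s["eef_pos"][2]-z0<31.2
def release(z):
    robot.open_gripper(); s=robot.read_state(); robot.movel([*s["eef_pos"][:2],z]); print("t",robot.read_state()["time"])
E
python3 - <<'E'
from pk import *
if lower(612.8,101.8,.08,43,130): release(173)
else: print("STOP")
E
```

```text
guard True h [ 0.32  0.14 29.57] [-1.21  0.42 10.56] 18.8583
t 20.2083
```

Both heights match a seated block. Next, stepped goes from the mat to the cradle.

```bash
python3 - <<'E'
from pk import *
pick(446.3,-79.2,.08,4,110,"stepped")
if lower(477.5,-288.4,-.35,20,110): release(190)
else: print("STOP")
c=robot.camera("top"); save(c,"top2"); w=robot.camera("wrist"); save(w,"w3")
im=c["image"]
a=cv2.resize(im[170:245,170:370],None,fx=4,fy=4,interpolation=cv2.INTER_CUBIC)
b=cv2.resize(w["image"][160:235,220:420],None,fx=4,fy=4,interpolation=cv2.INTER_CUBIC)
cv2.imwrite("pics/crop3.png",(np.vstack([a,b])*.8).astype(np.uint8))
E
```

```text
stepped gap 39.28722339856557 F 59.426882565021515 [446.47 -79.11  33.47]
lifted gap 39.112267491388735 [-0.55 -0.13 -1.56] 23.2667
guard True h [ 0.37 -0.07 29.27] [0.84 0.11 4.2 ] 25.975
t 27.5917
```

View pics/crop3.png

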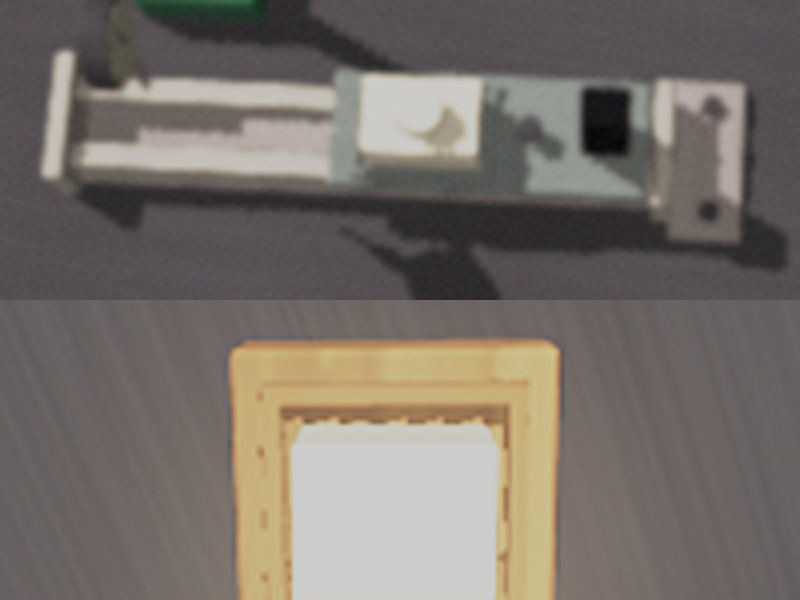

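The top view shows the bossed block inside the nest frame at about crop (420,118), and the wrist view shows the stepped block inside the cradle lips. Next I'll take the grip and start the slide.

```bash
python3 - <<'E'
from pk import *
a=.08; r=R(a); d=np.array([-np.sin(a),np.cos(a),0]); g=np.array([620.6,5.2,85.])
robot.movep(g+[0,0,75],r)
print(robot.movel(g,max_speed=100,guard=12)); robot.clamp()
s=robot.read_state(); print("grip",s["finger_gap"],s["gripper_force"],s["eef_pos"],s["ft_force"],s["time"])
p0=s["eef_pos"].copy(); p0=g.copy()
np.save("p0.npy",p0)
for k in (1,2,3,4,6):
    robot.movel(p0+d*k,max_speed=20); s=robot.read_state(); print(k,(s["eef_pos"]-p0)@d,s["ft_force"]@d,s["ft_force"],s["time"])
E
```

```text
False
grip 21.50428124436833 62.65265464782715 [621.68   5.35  85.46] [7.67 0.83 1.  ] 30.4333
1 0.6132500710486284 -2.179643288736611 [ 6.33 -1.68  0.45] 30.6833
2 1.642272792331861 -1.60186696337052 [ 6.82 -1.06 -0.24] 30.9333
3 2.664191779815697 -0.8650320931794099 [ 7.   -0.31  0.57] 31.1833
4 3.699517983294633 -0.88392250616085 [ 6.6  -0.36  0.55] 31.4333
6 6.150282813674861 1.3884610653694842 [5.97 1.87 1.22] 31.6833
```

```bash
cat > slide.py <<'E'
from pk import *
a=.08; d=np.array([-np.sin(a),np.cos(a),0]); ex=np.array([np.cos(a),np.sin(a),0]); p0=np.load("p0.npy")+ex
def st(k,v=True):
    s=robot.read_state(); f=s["ft_force"]@d
    if v: print("%.2f act %.2f F %.1f lat %.1f t %.2f"%(k,(s["eef_pos"]-p0)@d,f,s["ft_force"]@ex,s["time"]))
    return f
E
python3 - <<'E'
from slide import *
robot.movel(p0+d*58,max_speed=35); st(58)
k=58.; log=[]
while k<128:
    k+=.8; robot.movel(p0+d*k,max_speed=8)
    f=st(k,False); log.append((k,round(float(f),1)))
    if f<-5.5: 
        robot.wait(.15); f=st(k)
        if f<-5.5: break
    if robot.read_state()["time"]>62: print("time");break
print(log[-25:]); print(min(l[1] for l in log[:-1]))
E
```

```text
58.00 act 57.02 F -4.5 lat -1.9 t 33.32
84.40 act 82.86 F -7.8 lat -1.8 t 41.72
[(65.19999999999997, -2.7), (65.99999999999997, -2.9), (66.79999999999997, -3.2), (67.59999999999997, -3.1), (68.39999999999996, -2.5), (69.19999999999996, -3.6), (69.99999999999996, -3.1), (70.79999999999995, -4.5), (71.59999999999995, -2.6), (72.39999999999995, -4.2), (73.19999999999995, -2.4), (73.99999999999994, -1.0), (74.79999999999994, 0.6), (75.59999999999994, 2.0), (76.39999999999993, 3.1), (77.19999999999993, 3.6), (77.99999999999993, 0.7), (78.79999999999993, -0.2), (79.59999999999992, 0.2), (80.39999999999992, -1.4), (81.19999999999992, -1.2), (81.99999999999991, -2.4), (82.79999999999991, -3.8), (83.59999999999991, -5.4), (84.3999999999999, -8.4)]
-5.4
```

There was a forward pull at 74–77 mm, then rising resistance at 82–84 mm, which is the notch. I'll confirm it a little further, find the opposite wall and centre the carriage.

```bash
python3 - <<'E'
from slide import *
k=84.9; robot.movel(p0+d*k,max_speed=8); robot.wait(.1); st(k)
s=robot.read_state(); A=(s["eef_pos"]-p0)@d
while k>76:
    k-=.6; robot.movel(p0+d*k,max_speed=8); f=st(k)
    if f>8:
        robot.wait(.1)
        if st(k)>8: break
s=robot.read_state(); print("walls",A,(s["eef_pos"]-p0)@d)
E
```

```text
84.90 act 83.04 F -8.9 lat -1.6 t 42.07
84.30 act 82.91 F -7.3 lat -3.4 t 42.32
83.70 act 82.75 F -3.9 lat -3.1 t 42.57
83.10 act 82.33 F -4.5 lat -1.9 t 42.82
82.50 act 82.04 F -1.6 lat -2.3 t 43.07
81.90 act 81.65 F -0.4 lat -1.5 t 43.32
81.30 act 81.23 F -1.1 lat -1.5 t 43.57
80.70 act 80.73 F 0.4 lat -2.0 t 43.82
80.10 act 80.16 F -0.7 lat -2.0 t 44.07
79.50 act 79.58 F 1.0 lat -1.3 t 44.32
78.90 act 78.99 F 0.4 lat -2.5 t 44.57
78.30 act 78.49 F 1.0 lat -2.0 t 44.82
77.70 act 78.15 F 2.3 lat -2.2 t 45.07
77.10 act 77.89 F 3.5 lat -2.1 t 45.32
76.50 act 77.59 F 5.2 lat -2.2 t 45.57
75.90 act 77.37 F 7.3 lat -2.6 t 45.82
walls 83.04025731955105 77.36916959382043
```

```bash
python3 - <<'E'
from slide import *
for k in (78,79.5,80.4):
    robot.movel(p0+d*k,max_speed=8); st(k)
robot.wait(.4); st(k); s=robot.read_state(); print(s["finger_gap"],s["gripper_force"])
c=robot.camera("scene"); im=c["image"]; c2=robot.camera("top"); save(c2,"top3")
a=cv2.resize(c2["image"][170:245,170:370],None,fx=4,fy=4,interpolation=cv2.INTER_CUBIC)
b=cv2.resize(im[200:340,100:500],(800,280))
cv2.imwrite("pics/fin.png",np.vstack([a,b]))
E
```

```text
78.00 act 78.38 F 1.2 lat -1.7 t 46.23
79.50 act 79.59 F 0.1 lat -2.2 t 46.57
80.40 act 80.39 F -0.5 lat -2.2 t 46.83
80.40 act 80.42 F -0.1 lat -2.0 t 47.23
21.627001299822247 63.541120290756226
```

View pics/fin.png

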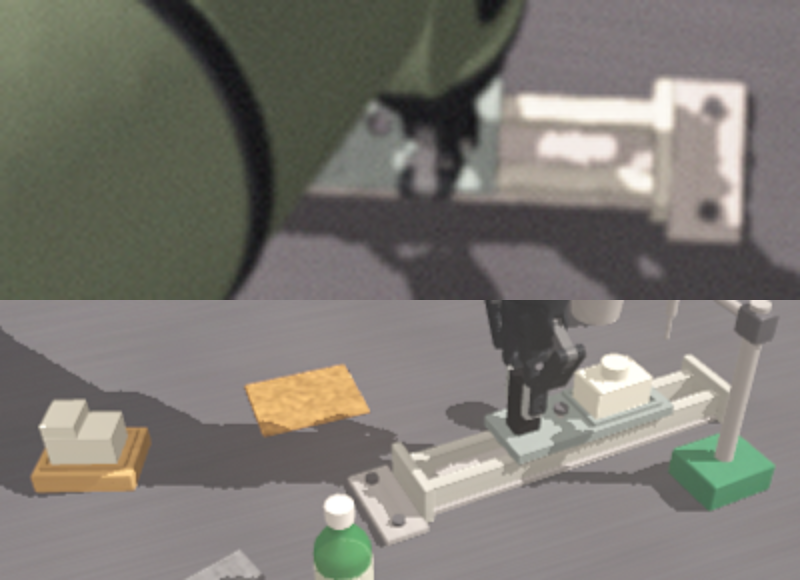

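The picture shows both blocks seated, the carriage about 80 mm along (plate edge at crop x≈500, was 650), and the stem about 53 mm beyond the nest, as expected at the notch.

```bash
python3 -c "
from workcell import robot
print(robot.finish_job())"
```

```text
the job is handed in; nothing more can be done
None
```

I swapped the two blocks, slid the carriage about 80 mm until its ball dropped into the notch, and handed the job in at about 47 s with the grip still held there; the hand-in returned no verdict.

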